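# Hang the yellow work lamp on the sprung hanger and tug-test it

### The arm

A 6-joint arm with a two-finger parallel gripper is mounted at the origin on the work surface. World frame = base frame: x ahead of the robot, y to its left, z up, the work surface at z = 0. Lengths are in m, angles in degrees, forces in N, time in s.
With the tool pointing down it reaches from about 0.35 to 0.775 m from the base axis. Payload 7.3 kg.
Tool frame: the origin (TCP) lies midway between the tips of the shut fingers; the grasp point (between the pads) lies 19 mm behind it; z points along the fingers, x is the direction in which the jaws open and shut, and the axes are right-handed (so a half turn about z gives the same grasp; the last joint's range is limited). The gripper opens to 92 mm and grips with 3 to 60 N. Pads are 19 mm wide; open, the fingers measure 130 mm over their backs; the gripper's body (75 mm by 190 mm) begins 47 mm behind the grasp point.
Start: joints at [63.656, 19.595, 87.324, -0, 73.075, -8.365], TCP at [0.162, 0.499, 0.227] pointing down, gripper open.
Joint ranges: [-145.02, 145.02], [-44.19, 115.74], [2.07, 154.8], [-57.11, 237.11], [16.16, 152.29], [-177.93, 177.93]. Speed limits (degrees/s): [147.25, 147.25, 180, 180, 180, 180].

### API

Orientations are given as [roll, pitch, yaw] about the fixed x, y, z axes, in that order (R = Rz(yaw) Ry(pitch) Rx(roll)).
In Python, from bench import readout, imaging, ticket gives the robot as it stands.
- The arm moves only by the tool move_arm, never from a script. Its argument "deltas" is a list of rows, each a list of 7 numbers: the shift along the tool's x, y, z in mm, then the turn, a rotation vector about the tool's x, y, z in rad, then the opening, from 0 (shut) to 1 (fully open). A call has 1 to 20 rows; each row shifts and turns the commanded pose from where the row before left it, along the tool's axes as they then stand; what a row does not reach is not made up. A row lasts 1/10 s, in which the tool goes at most 50 mm and 8.59 degrees, less where a joint would pass 70% of its speed; a pose out of reach is approached as far as the arm can. A call is refused whole if a number of a shift passes 50 or a number of a turn 0.15, either way. A call with a gripper value outside its range is refused whole. The fingers move at their own pace and stop on an object; the grip force is fixed at half the most. Time passes only in rows, so rows that do not move let the fingers close. It gives the time, the measured TCP pose, the force and the opening at its end, in the units of the state.
- readout.read_state(): the state, without advancing time (a new reading comes with each control period).
- imaging.read_camera(name): name is "scene" or "side" or "wrist"; returns a dict with "frame" (384x512x3 uint8, blue, green, red), "fx", "fy", "cx", "cy" (pixels), "R" (3x3) and "t" (3): a world point X has camera coordinates R X + t. Camera axes: x right, y down, z forward; pixel columns grow to the right and rows downward; lengths in m; the calibration is good to about 2 mm. The wrist camera is an equidistant fisheye: a pixel r from the principal point sees the ray r / f radians off the axis. A picture is of the moment at which its call begins. There is no depth.
- ticket.job_done(): hands the job in, once; it reports no verdict.
The state is a dict: "clock": time; "joint_pos": joint angles; "qvel": joint speeds; "tau": joint torques, N m; "ee_pos": TCP position; "ee_rot": TCP orientation; "ft_force": force on the tool from outside, world axes, zero at the start; "ft_torque": the same for the moment, N m; "grip_width": opening from 0.0 (shut) to 1.0 (fully open).
Only numpy, scipy, OpenCV 4.12 (cv2) and the standard library are available. Lean on these libraries where they do the work, as an engineer would, in place of code of your own. Each camera call takes 0.05 s, during which the arm holds its last target.

### The job

Hang the yellow work lamp by its handle bar across both prongs of the red sprung hanger. Before letting go, pull it gently down until the hanger has given about 15 mm, to make sure that it is held, then let go and leave it hanging there at rest. Leave the blue lamp where it stands, and never drag the hanger down as far as 30 mm.

Things in the scene. Friction and masses are not known exactly. Their poses are not given: they have to be found in the camera images.
- lamp: YELLOW work lamp, the one to hang, 0.35 kg. Origin: centre of underside, z up. Foot 70 (x) x 130 (y) mm, lamp box up to z 80 mm. Above it a steel frame: side bars at y +-64, round handle bar along y, 13 mm thick, axis at z 150 over the origin; on its middle a black square grip 18 x 18 mm, 40 long (y): pinch it from above, closing along lamp x. Window under the bar 63 mm high, 117 wide.
- lamp_blue: BLUE work lamp, same shape and size as the yellow one: a bystander to be left alone. Origin: centre of its underside, z up, handle bar along its y with its axis at z 150 mm.
- seat (a point): Midway between the hanger's 2 steel prongs, at their top, z 215 mm at rest. x runs along them from free ends to posts, y across. Prongs 8 mm thick at y +-36, level from x -45 to red sleeves at x 69; tips turn up to x -61, 19 mm above. Enter level from -x with the lamp's y along this y (either way), bar axis 25-30 mm above this point, prongs in the window; lower over this point till the axis is 6.5 mm above it.
- hanger (a joint): How far (m) the red hanger with prongs and seat is drawn down its two posts against a spring: 0 at rest, stop at 0.040. About 0.7 N per mm; the lamp alone draws it 3.5 to 5.5 mm, 15 mm takes about 11 N with the lamp's weight. Posts rise 23 mm above the seat's rest height, nothing higher; grey base plate 12 mm high, x -80 to 120, y +-85 mm from the seat.

How it is judged:
By the outcome, as a careful person would: the job done as asked, in the order asked, and still so for the second after the job is handed in, with the robot touching nothing.
It also fails if it takes over 58 s, if anything falls off the work surface, if the arm or the gripper's body presses on something with over 40 N, if the wrist force passes 120 N, or if a joint passes its speed limit or range.

## Working session

There is one attempt and no reset: what is moved stays moved. The work goes in short steps, Python scripts to look and compute and a tool call to move; the robot and the scene stay as the last step left them, time stands still between calls to the robot, and variables do not carry over. Pictures are saved under pics/ and viewed, and the job is handed in when it is done.

Besides the shell and the picture viewer there is one more tool, called by a JSON object that holds its "fn" and its "kwargs", one argument or row to a line. move_arm: Moves the arm, as the interface text tells. Its arguments: {"type":"object","properties":{"deltas":{"type":"array","items":{"type":"array","items":{"type":"number"}}}},"required":["deltas"]}

```bash
mkdir -p pics; ls
python3 - <<'E'
from bench import readout, imaging
import cv2
for n in ["scene","side","wrist"]:
    c=imaging.read_camera(n); cv2.imwrite(f"pics/{n}0.png",c["frame"]); print(n,c["fx"],c["cx"],c["cy"],c["R"],c["t"])
print(readout.read_state())
E
```

```text
pics
scene 437.2402288879857 257.60781757629456 196.04337203869926 [[-0.79872582  0.60142394  0.01806393]
 [ 0.44631341  0.61233036 -0.65257633]
 [-0.40353612 -0.51316739 -0.75750764]] [ 0.42604174 -0.14624324  1.30130257]
side 426.8845532741988 260.5282758434785 185.28944103561685 [[ 0.71986121 -0.69408414  0.00685971]
 [-0.50736158 -0.53289698 -0.67720383]
 [ 0.47369196  0.48401242 -0.73576349]] [-0.39729386  0.37356407  0.83933043]
wrist 297.3186396354542 260.65841069309795 195.75748947933292 [[ 3.09129223e-01  9.51019654e-01 -8.60633756e-04]
 [ 9.17499482e-01 -2.97995091e-01  2.63426701e-01]
 [ 2.50267505e-01 -8.22225224e-02 -9.64679031e-01]] [-0.52534206 -0.03269374  0.38940093]
{'clock': 0.15, 'joint_pos': array([ 6.36559764e+01,  1.96283860e+01,  8.73615151e+01,  1.66982683e-03,
        7.30738262e+01, -8.36483567e+00]), 'qvel': array([ 0.03811201, -0.15090915, -0.14219118, -0.06552262, -0.04390656,
       -0.15290141]), 'tau': array([ 8.73023018e-04, -4.31475556e+01, -2.44350779e+01,  7.17168557e-02,
        5.37687424e-02, -9.25319409e-05]), 'ee_pos': array([0.16189711, 0.4991264 , 0.22621361]), 'ee_rot': array([-1.79989149e+02,  6.28170339e-02,  7.20203310e+01]), 'ft_force': array([ 0.43557289, -0.45666497, -0.16096047]), 'ft_torque': array([ 0.02409221,  0.01969754, -0.016996  ]), 'grip_width': 1.00176480631454}
```

View pics/scene0.png

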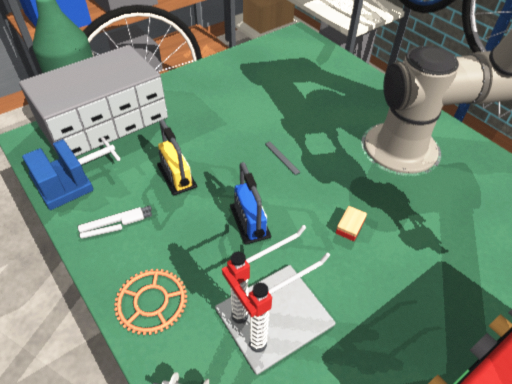

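View pics/side0.png

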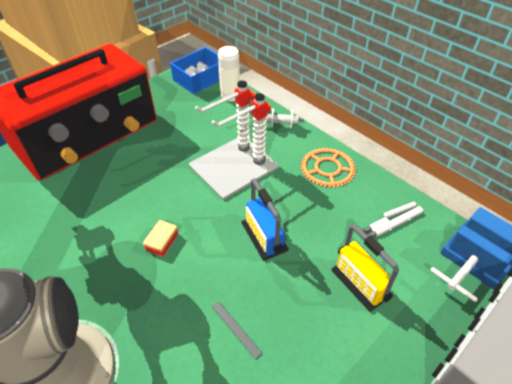

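View pics/wrist0.png

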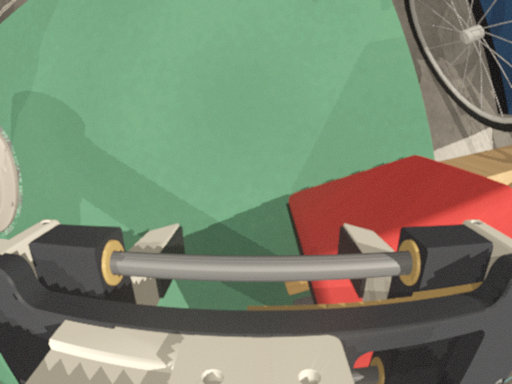

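The scene view shows the yellow lamp at about (175,165), the blue lamp at (250,205), and the hanger with its posts at (248,290) and prong tips at (303,231) and (326,257). The side view shows yellow at (365,270), blue at (264,225) and the hanger posts at (250,120). I'll enlarge these areas to read pixels.

```bash
cat > h.py <<'E'
import numpy as np,cv2
from bench import imaging,readout
def ray(c,u,v):
    R=np.array(c["R"]);t=np.array(c["t"])
    o=-R.T@t; d=R.T@np.array([(u-c["cx"])/c["fx"],(v-c["cy"])/c["fy"],1]); return o,d/np.linalg.norm(d)
def plane(c,u,v,z):
    o,d=ray(c,u,v); return o+d*(z-o[2])/d[2]
def tri(c1,p1,c2,p2):
    o1,d1=ray(c1,*p1);o2,d2=ray(c2,*p2)
    A=np.stack([d1,-d2],1); s=np.linalg.lstsq(A,o2-o1,rcond=None)[0]
    a=o1+s[0]*d1;b=o2+s[1]*d2
    return (a+b)/2,np.linalg.norm(a-b)*1000
def proj(c,X):
    p=np.array(c["R"])@np.array(X)+np.array(c["t"]); return np.array([c["fx"]*p[0]/p[2]+c["cx"],c["fy"]*p[1]/p[2]+c["cy"]])
def crop(c,x0,y0,w,h,k,name):
    im=cv2.resize(c["frame"][y0:y0+h,x0:x0+w],None,fx=k,fy=k,interpolation=cv2.INTER_CUBIC)
    for i in range(0,w,10): cv2.putText(im,str(x0+i),(i*k,8),0,.3,(255,255,255),1); cv2.line(im,(i*k,10),(i*k,14),(255,255,255),1)
    for j in range(0,h,10): cv2.putText(im,str(y0+j),(0,j*k+4),0,.3,(255,255,255),1)
    cv2.imwrite("pics/"+name,im)
E
python3 - <<'E'
from h import *
s=imaging.read_camera("scene");d=imaging.read_camera("side")
crop(s,140,110,130,140,4,"s_l.png");crop(d,230,170,180,145,4,"d_l.png")
crop(s,205,215,140,150,4,"s_h.png");crop(d,180,70,120,130,4,"d_h.png")
E
```

```text
(no output)
```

View pics/s_l.png

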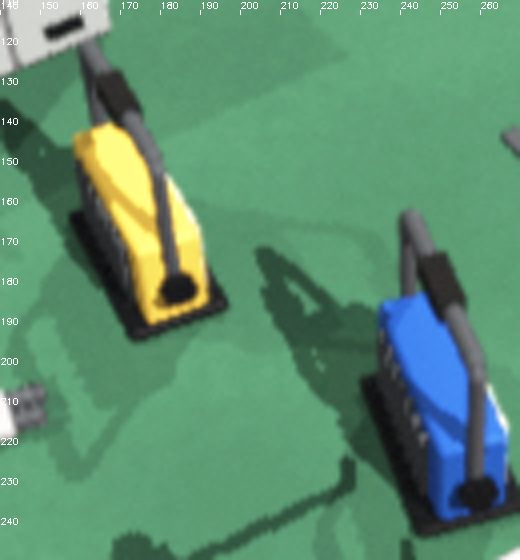

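View pics/d_l.png

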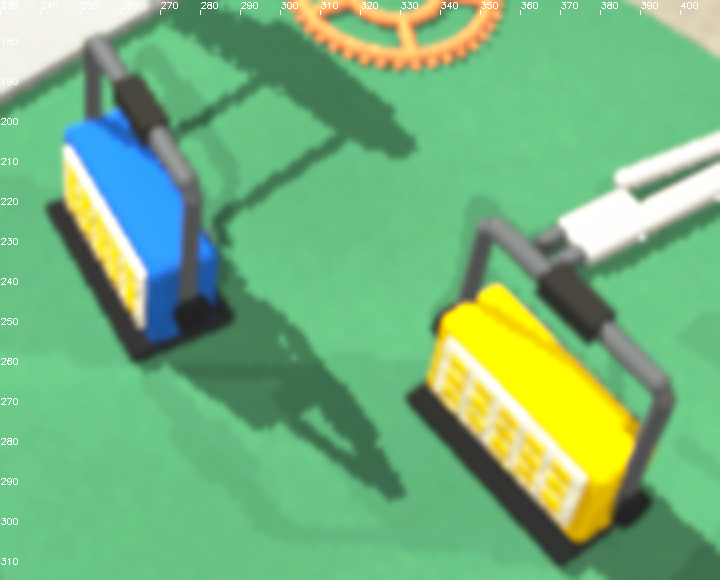

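View pics/s_h.png

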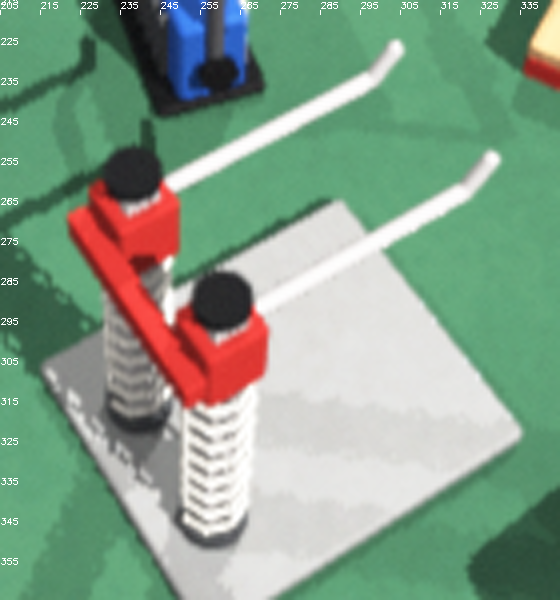

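View pics/d_h.png

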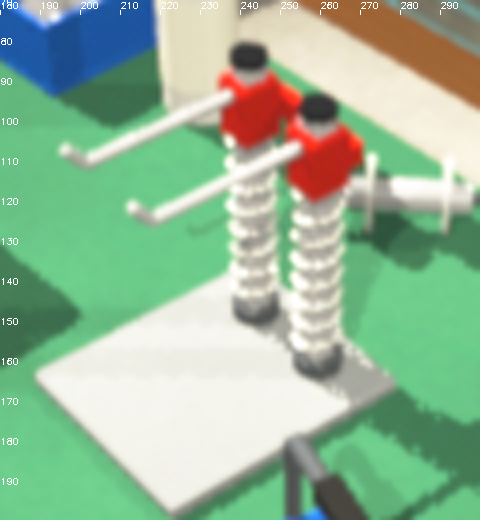

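Enlarged pixels:
- **Yellow grip:** scene (170,134), side (374,245.5).
- **Yellow bar corners:** scene (162,122) and (179.5,152.5), side (352.5,226.5) and (396,267).
- **Prong tips:** scene (304,227) and (328,254.5), side (213,122) and (196,107.5).
- **Plate corners:** scene (290,265), (335.5,323) and (215.5,307).

```bash
cat > m.py <<'E'
from h import *
s=imaging.read_camera("scene");d=imaging.read_camera("side")
np.set_printoptions(precision=4,suppress=True)
T={}
for n,a,b in [("ygrip",(170,133.8),(374.2,245.5)),("ycA",(162,122),(396,267)),("ycB",(179.5,152.5),(352.5,226.5)),
 ("bgrip",(249.5,180),(265,197)),
 ("eFar",(298.7,235),(218.7,124.5)),("tFar",(304,226.7),(213,121.7)),("sFar",(248.7,261),(254.5,107.5)),
 ("eNear",(321,263),(202,110.5)),("tNear",(327.7,254.5),(196,107.5)),("sNear",(270.5,292),(237.5,94)),
 ("pl1",(290,265),(223,199)),("pl2",(335.5,323),(188.75,163.75)),("pl3",(215.5,307),(279,165.75))]:
    T[n],e=tri(s,a,d,b); print(n,T[n],"gap",round(e,1))
for p in [(157.5,164),(174,195),(197,185.5)]: print("foot s",plane(s,*p,0.0))
for p in [(332,269),(371,311)]: print("foot d",plane(d,*p,0.0))
for p in [(290,265),(335.5,323),(215.5,307)]: print("pl s",plane(s,*p,0.012))
for p in [(223,199),(188.75,163.75),(279,165.75)]: print("pl d",plane(d,*p,0.012))
print("ygrip at .159",plane(s,170,133.8,.155),plane(d,374.2,245.5,.155))
for n in("Far","Near"):
  v=T["s"+n]-T["e"+n]; print(n,np.linalg.norm(v),np.degrees(np.arctan2(v[1],v[0])))
v=T["ycA"]-T["ycB"];print(np.linalg.norm(v),np.degrees(np.arctan2(v[1],v[0])))
E
python3 m.py
```

```text
ygrip [ 0.5947 -0.2879  0.1513] gap 0.2
ycA [ 0.5867 -0.3463  0.1463] gap 1.6
ycB [ 0.6066 -0.2241  0.1431] gap 1.6
bgrip [ 0.5262 -0.0421  0.152 ] gap 3.4
eFar [0.5694 0.1683 0.2105] gap 2.6
tFar [0.5559 0.1686 0.2263] gap 1.3
sFar [0.6791 0.1581 0.2097] gap 2.9
eNear [0.5759 0.2394 0.2096] gap 0.5
tNear [0.5615 0.2404 0.2257] gap 2.3
sNear [0.686  0.2305 0.2103] gap 3.0
pl1 [0.5296 0.1213 0.0051] gap 0.9
pl2 [0.5443 0.2898 0.0075] gap 1.1
pl3 [0.7284 0.1066 0.0052] gap 0.4
foot s [ 0.6174 -0.3592  0.    ]
foot s [ 0.6379 -0.2307  0.    ]
foot s [ 0.5707 -0.2238  0.    ]
foot d [ 0.576  -0.2179  0.    ]
foot d [ 0.5556 -0.345  -0.    ]
pl s [0.5331 0.1241 0.012 ]
pl s [0.5467 0.2906 0.012 ]
pl s [0.7298 0.1098 0.012 ]
pl d [0.5257 0.1168 0.012 ]
pl d [0.5415 0.2862 0.012 ]
pl d [0.7235 0.1019 0.012 ]
ygrip at .159 [ 0.5964 -0.2838  0.155 ] [ 0.5922 -0.2889  0.155 ]
Far 0.11022360402430846 -5.278704339319555
Near 0.11052106131684518 -4.637782253194659
0.12384147099551282 -99.26271820654158
```

The two views agree:
- **Hanger:** the seat is at about (0.617, 0.200) with yaw about -4.8°. Plate corners, elbows and sleeves all give this within 2–3 mm.
- **Yellow lamp:** the grip is at about (0.595, -0.288), z 0.151, with yaw about -9.2°.

Next I turn the tool and travel over the lamp.

{"fn": "move_arm", "kwargs": {
  "deltas": "[[0,0,-3,0,0,0.1417],[0,0,-3,0,0,0.1417],[0,0,-3,0,0,0.1417],[0,0,-3,0,0,0.1417],[0,0,-3,0,0,0.1417],[0,0,-3,0,0,0.1417],[0,0,-3,0,0,0.1417],[0,0,-3,0,0,0.1417],[0,0,-3,0,0,0.1417],[0,0,-3,0,0,0.1417]].map"
}}

```text
move_arm: Invalid argument: deltas='[[0,0,-3,0,0,0.1417],[0,0,-3,0,0,0.1417],[0,0,-3,0,0,0.1417],[0,0,-3,0,0,0.1417],[0,0,-3,0,0,0.1417],[0,0,-3,0,0,0.1417],[0,0,-3,0,0,0.1417],[0,0,-3,0,0,0.1417],[0,0,-3,0,0,0.1417],[0,0,-3,0,0,0.1417...(207 chars total, truncated) is not valid JSON
```

{"fn": "move_arm", "kwargs": {
  "deltas": [
    [0, 0, -3, 0, 0, 0.142, 1],
    [0, 0, -3, 0, 0, 0.142, 1],
    [0, 0, -3, 0, 0, 0.142, 1],
    [0, 0, -3, 0, 0, 0.142, 1],
    [0, 0, -3, 0, 0, 0.142, 1],
    [0, 0, -3, 0, 0, 0.142, 1],
    [0, 0, -3, 0, 0, 0.142, 1],
    [0, 0, -3, 0, 0, 0.142, 1],
    [0, 0, -3, 0, 0, 0.142, 1],
    [0, 0, -3, 0, 0, 0.142, 1]
  ]
}}

```text
clock: 1.35
ee_pos: [0.162, 0.4993, 0.2568]
ee_rot: [180.0, 0.0, -9.7]
ft_force: [-0.5, -0.1, 0.2]
grip_width: 0.998
```

{"fn": "move_arm", "kwargs": {
  "deltas": [
    [20, 26, 0, 0, 0, 0, 1],
    [28, 36, 0, 0, 0, 0, 1],
    [28, 36, 0, 0, 0, 0, 1],
    [28, 36, 0, 0, 0, 0, 1],
    [28, 36, 0, 0, 0, 0, 1],
    [28, 36, 0, 0, 0, 0, 1],
    [28, 36, 0, 0, 0, 0, 1],
    [28, 36, 0, 0, 0, 0, 1],
    [28, 36, 0, 0, 0, 0, 1],
    [28, 36, 0, 0, 0, 0, 1],
    [28, 36, 0, 0, 0, 0, 1],
    [28, 36, 0, 0, 0, 0, 1],
    [28, 36, 0, 0, 0, 0, 1],
    [28, 36, 0, 0, 0, 0, 1],
    [28, 36, 0, 0, 0, 0, 1],
    [28, 36, 0, 0, 0, 0, 1],
    [28, 36, 0, 0, 0, 0, 1],
    [28, 36, 0, 0, 0, 0, 1],
    [20, 26, 0, 0, 0, 0, 1],
    [0, 0, 0, 0, 0, 0, 1]
  ]
}}

```text
clock: 3.35
ee_pos: [0.5642, -0.2433, 0.2552]
ee_rot: [180.0, 0.0, -9.5]
ft_force: [-0.0, 0.0, -0.5]
grip_width: 0.999
```

Run:
```python
from h import *
print(readout.read_state()["ee_pos"],readout.read_state()["ee_rot"])
c=imaging.read_camera("wrist");cv2.imwrite("pics/w1.png",c["frame"]);np.savez("w1.npz",**c)
```

```text
[ 0.56420757 -0.24327695  0.25515386] [ 1.79971063e+02  3.46831878e-02 -9.54030189e+00]
```

View pics/w1.png

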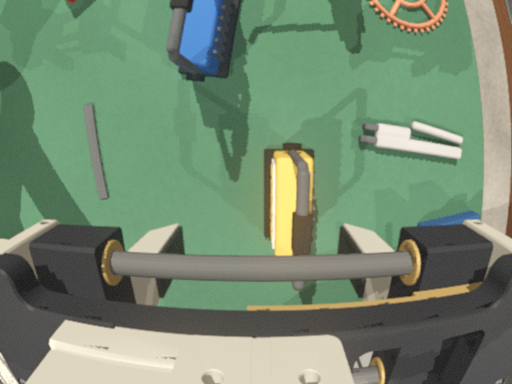

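The wrist view shows the yellow lamp with its bar from (302,170) to (298,288), and the grip's near end at (302,214). I'll cast fisheye rays to check.

```bash
cat >> h.py <<'E'
def fplane(c,u,v,z):
    R=np.array(c["R"]);t=np.array(c["t"]);o=-R.T@t
    a=np.array([u-c["cx"],v-c["cy"]]);r=np.hypot(*a);th=r/c["fx"]
    d=R.T@np.append(a/r*np.sin(th),np.cos(th)); return o+d*(z-o[2])/d[2]
E
python3 - <<'E'
from h import *
c=dict(np.load("w1.npz")); crop(c,240,130,100,170,4,"w1c.png")
for p in [(303,185),(302,214),(298,288)]: print(p,fplane(c,*p,.15))
for p in [(265,150),(314,151)]: print(p,fplane(c,*p,.005))
E
```

```text
(303, 185) [ 0.60416713 -0.23975181  0.15      ]
(302, 214) [ 0.59965774 -0.26734384  0.15      ]
(298, 288) [ 0.58617032 -0.34833071  0.15      ]
(265, 150) [ 0.57431365 -0.21915617  0.005     ]
(314, 151) [ 0.64142364 -0.23119212  0.005     ]
```

View pics/w1c.png

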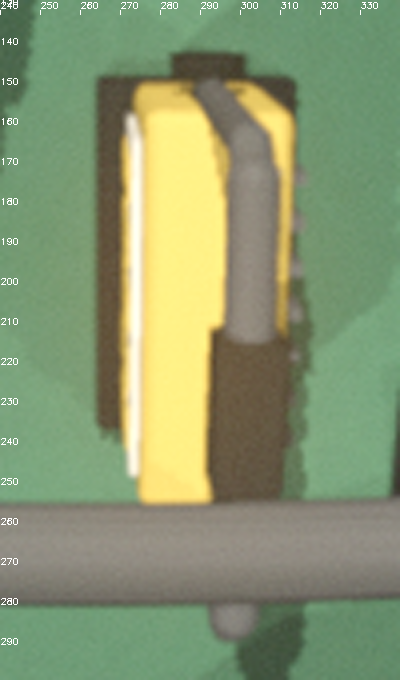

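The wrist view agrees: grip centre (0.596, -0.287), yaw -9.5°.

{"fn": "move_arm", "kwargs": {
  "deltas": [
    [19, 19, 20, 0, 0, 0, 1],
    [19, 19, 25, 0, 0, 0, 1],
    [0, 0, 25, 0, 0, 0, 1],
    [0, 0, 0, 0, 0, 0, 1],
    [0, 0, 0, 0, 0, 0, 1]
  ]
}}

```text
clock: 3.9
ee_pos: [0.5946, -0.2819, 0.1874]
ee_rot: [-180.0, 0.0, -9.3]
ft_force: [-0.0, 0.5, 0.5]
grip_width: 1.0
```

Run:
```python
from h import *
print(readout.read_state()["ee_pos"],readout.read_state()["ee_rot"])
c=imaging.read_camera("side");crop(c,300,150,140,140,4,"d2.png")
c=imaging.read_camera("scene");crop(c,120,60,140,140,4,"s2.png")
```

```text
[ 0.59460551 -0.28193813  0.1873705 ] [-1.79967124e+02  2.99174050e-02 -9.27877295e+00]
```

View pics/d2.png

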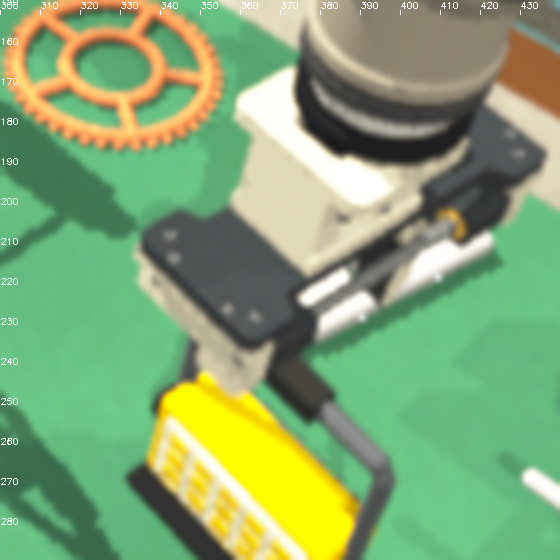

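View pics/s2.png

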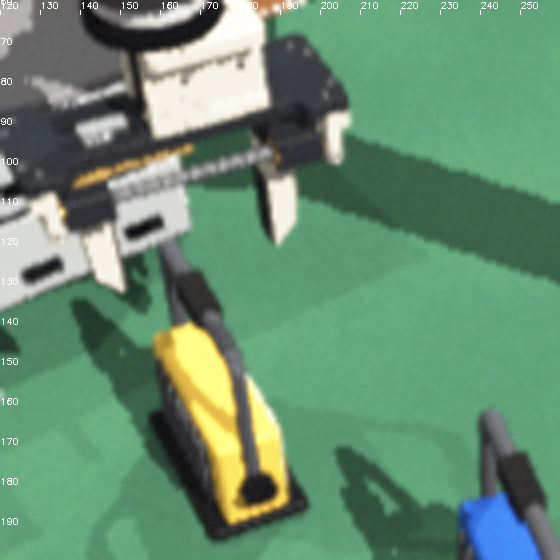

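The fingers straddle the grip: scene tips at (152,130) and (189,120), grip at (169,133). They're slightly short along y, so I'll correct by 5 mm, descend and close.

{"fn": "move_arm", "kwargs": {
  "deltas": [
    [2, 5, 15, 0, 0, 0, 1],
    [0, 0, 20, 0, 0, 0, 1],
    [0, 0, 16, 0, 0, 0, 1],
    [0, 0, 5, 0, 0, 0, 1],
    [0, 0, 0, 0, 0, 0, 0.2],
    [0, 0, 0, 0, 0, 0, 0],
    [0, 0, 0, 0, 0, 0, 0],
    [0, 0, 0, 0, 0, 0, 0],
    [0, 0, 0, 0, 0, 0, 0],
    [0, 0, 0, 0, 0, 0, 0],
    [0, 0, 0, 0, 0, 0, 0],
    [0, 0, 0, 0, 0, 0, 0]
  ]
}}

```text
clock: 5.2
ee_pos: [0.5959, -0.2884, 0.1307]
ee_rot: [-180.0, 0.0, -9.3]
ft_force: [-0.1, -0.2, -0.2]
grip_width: 0.355
```

{"fn": "move_arm", "kwargs": {
  "deltas": [
    [0, 0, 0, 0, 0, 0, 0],
    [0, 0, 0, 0, 0, 0, 0],
    [0, 0, 0, 0, 0, 0, 0],
    [0, 0, 0, 0, 0, 0, 0],
    [0, 0, 0, 0, 0, 0, 0],
    [0, 0, 0, 0, 0, 0, 0]
  ]
}}

```text
clock: 5.8
ee_pos: [0.5959, -0.2884, 0.1306]
ee_rot: [-180.0, 0.0, -9.3]
ft_force: [-0.4, -0.2, 0.3]
grip_width: 0.194
```

The width of 0.194 × 92 ≈ 18 mm matches the grip. Next I lift.

{"fn": "move_arm", "kwargs": {
  "deltas": [
    [0, 0, 0, 0, 0, 0, 0],
    [0, 0, 0, 0, 0, 0, 0],
    [0, 0, -5, 0, 0, 0, 0],
    [0, 0, -10, 0, 0, 0, 0],
    [0, 0, -15, 0, 0, 0, 0],
    [0, 0, -20, 0, 0, 0, 0],
    [0, 0, -20, 0, 0, 0, 0],
    [0, 0, -20, 0, 0, 0, 0],
    [0, 0, -20, 0, 0, 0, 0],
    [0, 0, -20, 0, 0, 0, 0],
    [0, 0, -20, 0, 0, 0, 0],
    [0, 0, -15, 0, 0, 0, 0],
    [0, 0, -5, 0, 0, 0, 0],
    [0, 0, 0, 0, 0, 0, 0],
    [0, 0, 0, 0, 0, 0, 0]
  ]
}}

```text
clock: 7.3
ee_pos: [0.5956, -0.2883, 0.2998]
ee_rot: [-180.0, 0.1, -9.3]
ft_force: [-0.1, -0.4, -4.4]
grip_width: 0.199
```

Run:
```python
from h import *
s=readout.read_state();print(s["ee_pos"],s["ee_rot"],s["ft_force"],s["ft_torque"])
c=imaging.read_camera("side");cv2.imwrite("pics/d3.png",c["frame"])
```

```text
[ 0.59564457 -0.28827621  0.29978754] [-1.79960691e+02  8.20274189e-02 -9.33783358e+00] [-0.06271732 -0.42924867 -4.43121626] [-0.08040338  0.11160467 -0.00713562]
```

View pics/d3.png

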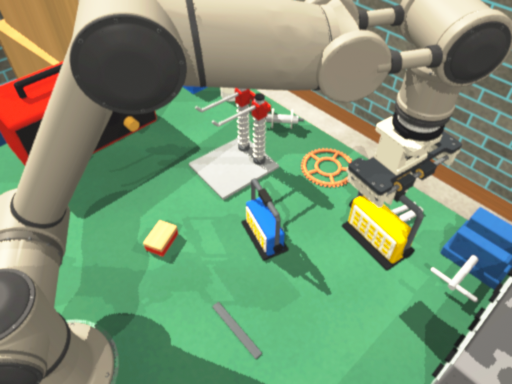

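The lamp hangs level from the gripper, shown at about (380,230) in the side view, and the blue lamp is untouched at (265,228). Next I raise it, match the hanger's yaw, back off in x, then cross over.

{"fn": "move_arm", "kwargs": {
  "deltas": [
    [0, 0, -6, 0, 0, -0.02, 0],
    [0, 0, -8, 0, 0, -0.02, 0],
    [0, 0, -8, 0, 0, -0.02, 0],
    [0, 0, -4, 0, 0, -0.019, 0],
    [-6, -6, 0, 0, 0, 0, 0],
    [-12, -12, 0, 0, 0, 0, 0],
    [-16, -16, 0, 0, 0, 0, 0],
    [-18, -18, 0, 0, 0, 0, 0],
    [-18, -18, 0, 0, 0, 0, 0],
    [-18, -18, 0, 0, 0, 0, 0],
    [-16, -18, 0, 0, 0, 0, 0],
    [-12, -14, 0, 0, 0, 0, 0],
    [-6, -8, 0, 0, 0, 0, 0],
    [-2, 0, 0, 0, 0, 0, 0],
    [0, 0, 0, 0, 0, 0, 0]
  ]
}}

```text
clock: 8.85
ee_pos: [0.4834, -0.151, 0.327]
ee_rot: [180.0, -0.0, -4.8]
ft_force: [1.4, -0.2, -3.9]
grip_width: 0.196
```

{"fn": "move_arm", "kwargs": {
  "deltas": [
    [0, -5, 0, 0, 0, 0, 0],
    [-1, -10, 0, 0, 0, 0, 0],
    [-1, -15, 0, 0, 0, 0, 0],
    [-2, -22, 0, 0, 0, 0, 0],
    [-2, -24, 0, 0, 0, 0, 0],
    [-2, -24, 0, 0, 0, 0, 0],
    [-2, -24, 0, 0, 0, 0, 0],
    [-2, -24, 0, 0, 0, 0, 0],
    [-2, -24, 0, 0, 0, 0, 0],
    [-2, -24, 0, 0, 0, 0, 0],
    [-2, -24, 0, 0, 0, 0, 0],
    [-2, -24, 0, 0, 0, 0, 0],
    [-2, -24, 0, 0, 0, 0, 0],
    [-2, -24, 0, 0, 0, 0, 0],
    [-2, -22, 0, 0, 0, 0, 0],
    [-2, -20, 0, 0, 0, 0, 0],
    [-1, -15, 0, 0, 0, 0, 0],
    [-1, -8, 0, 0, 0, 0, 0],
    [0, -3, 0, 0, 0, 0, 0],
    [0, 0, 0, 0, 0, 0, 0]
  ]
}}

```text
clock: 10.85
ee_pos: [0.4834, 0.2107, 0.3267]
ee_rot: [180.0, 0.0, -4.8]
ft_force: [-0.9, -0.0, -3.0]
grip_width: 0.194
```

```bash
cat > seat.py <<'E'
from h import *
st=readout.read_state();p=st["ee_pos"];print(st["clock"],p,st["ee_rot"],st["ft_force"])
S=np.array([.617,.200]);a=np.radians(-4.8);x=np.array([np.cos(a),np.sin(a)]);y=np.array([-x[1],x[0]])
v=p[:2]-S; print("rel seat mm x,y,axis z:",v@x*1000,v@y*1000,(p[2]+.019-.215)*1000)
E
python3 seat.py
python3 - <<'E'
from h import *
c=imaging.read_camera("side");cv2.imwrite("pics/d4.png",c["frame"])
c=imaging.read_camera("scene");cv2.imwrite("pics/s4.png",c["frame"])
E
```

```text
10.85 [0.48341858 0.21071327 0.32666332] [ 1.79986280e+02  1.57293388e-03 -4.79887738e+00] [-0.86141675 -0.00810407 -3.02999772]
rel seat mm x,y,axis z: -134.00939750483204 -0.5021127393883342 130.66332034257712
```

View pics/d4.png

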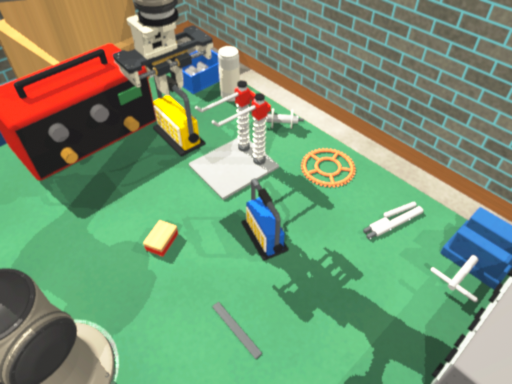

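View pics/s4.png

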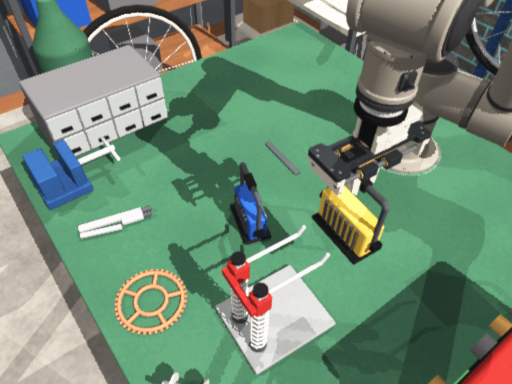

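The lamp is held in front of the prongs: scene lamp (350,225), prong tips (303,231) and (326,257). Next I lower it to entry height.

{"fn": "move_arm", "kwargs": {
  "deltas": [
    [0, 0, 5, 0, 0, 0, 0],
    [0, 0, 12, 0, 0, 0, 0],
    [0, 0, 20, 0, 0, 0, 0],
    [0, 0, 20, 0, 0, 0, 0],
    [0, 0, 20, 0, 0, 0, 0],
    [0, 0, 13, 0, 0, 0, 0],
    [0, 0, 7, 0, 0, 0, 0],
    [0, 0, 3, 0, 0, 0, 0],
    [0, 0, 0, 0, 0, 0, 0],
    [0, 0, 0, 0, 0, 0, 0],
    [0, 0, 0, 0, 0, 0, 0]
  ]
}}

```text
clock: 12.05
ee_pos: [0.4838, 0.2108, 0.2275]
ee_rot: [-180.0, -0.1, -4.8]
ft_force: [0.9, -0.2, -4.9]
grip_width: 0.194
```

```bash
python3 seat.py
python3 - <<'E'
from h import *
c=imaging.read_camera("side");crop(c,110,40,190,140,4,"d5.png")
c=imaging.read_camera("scene");crop(c,220,150,180,150,4,"s5.png")
E
```

```text
12.05 [0.48377275 0.21082589 0.22746282] [-1.79964912e+02 -7.90868482e-02 -4.81417459e+00] [ 0.87834452 -0.24291367 -4.90928448]
rel seat mm x,y,axis z: -133.66588798263757 -0.36024630429651283 31.462821324236057
```

View pics/d5.png

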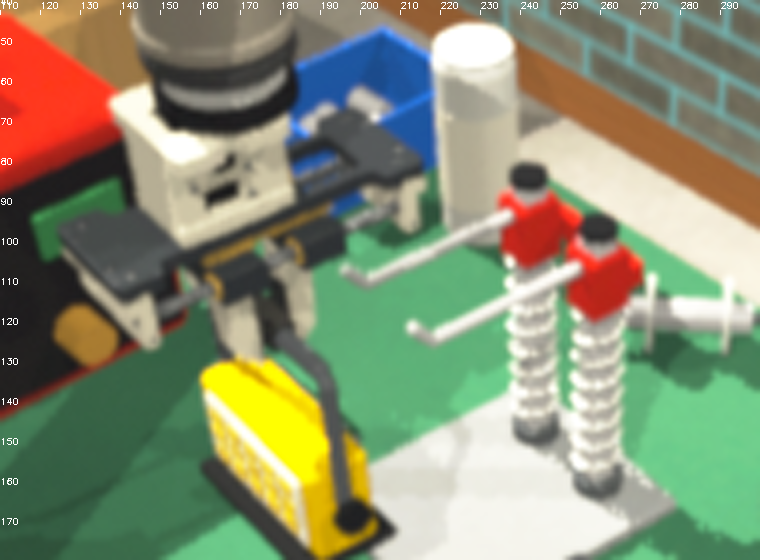

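View pics/s5.png

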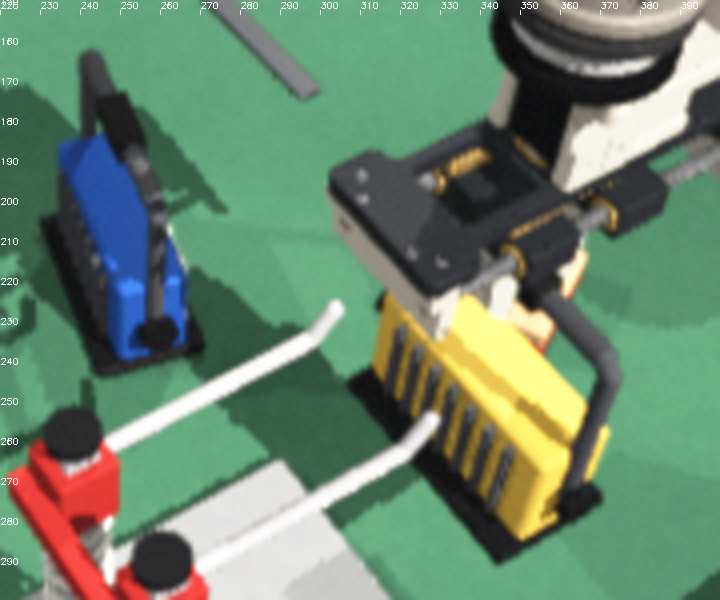

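Run:
```python
from h import *
s=imaging.read_camera("scene");d=imaging.read_camera("side")
a=np.radians(-4.8);x=np.array([np.cos(a),np.sin(a),0]);y=np.array([-x[1],x[0],0])
S=np.array([.617,.2,.211])
for n,X in [("tipL",S-.061*x+[0,0,.019-.002]+.036*y),("tipR",S-.061*x+[0,0,.017]-.036*y),("elL",S-.045*x+.036*y),("elR",S-.045*x-.036*y)]: print(n,proj(s,X),proj(d,X))
G=np.array([.4838,.2108,.2465])
print("bar corner y+",proj(s,G+.06*y),"y-",proj(d,G-.06*y))
```

```text
tipL [329.66480199 253.34126934] [195.49983592 107.06213124]
tipR [305.72943803 225.68860971] [212.20349539 121.52405732]
elL [321.31231202 262.49066903] [201.56848963 110.1244729 ]
elR [297.98073307 234.64188665] [218.17920172 124.42633562]
bar corner y+ [371.51474115 239.15398734] y- [191.10977003 133.25575584]
```

{"fn": "move_arm", "kwargs": {
  "deltas": [
    [5, 0, 0, 0, 0, 0, 0],
    [8, 0, 0, 0, 0, 0, 0],
    [8, 0, 0, 0, 0, 0, 0],
    [8, 0, 0, 0, 0, 0, 0],
    [8, 0, 0, 0, 0, 0, 0],
    [8, 0, 0, 0, 0, 0, 0],
    [5, 0, 0, 0, 0, 0, 0],
    [2, 0, 0, 0, 0, 0, 0],
    [0, 0, 0, 0, 0, 0, 0]
  ]
}}

```text
clock: 13.15
ee_pos: [0.5354, 0.2063, 0.2266]
ee_rot: [-180.0, 0.0, -4.8]
ft_force: [0.8, -0.6, -4.2]
grip_width: 0.192
```

```bash
python3 seat.py
python3 - <<'E'
from h import *
c=imaging.read_camera("side");crop(c,110,40,190,140,4,"d6.png")
c=imaging.read_camera("scene");crop(c,220,150,180,150,4,"s6.png")
E
```

```text
13.15 [0.53535145 0.20633021 0.22655167] [-1.79998256e+02  1.99708793e-02 -4.82241853e+00] [ 0.80742844 -0.6464727  -4.19985638]
rel seat mm x,y,axis z: -81.89189550258922 -0.5241690685528323 30.55166548072591
```

View pics/d6.png

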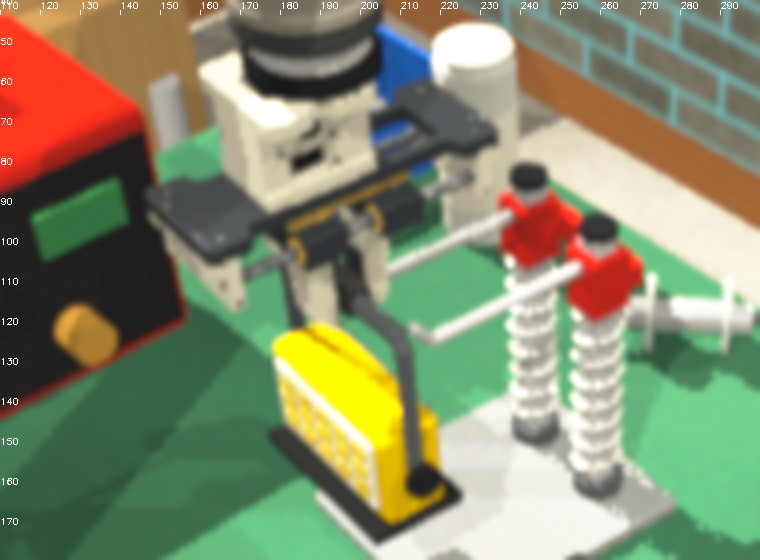

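View pics/s6.png

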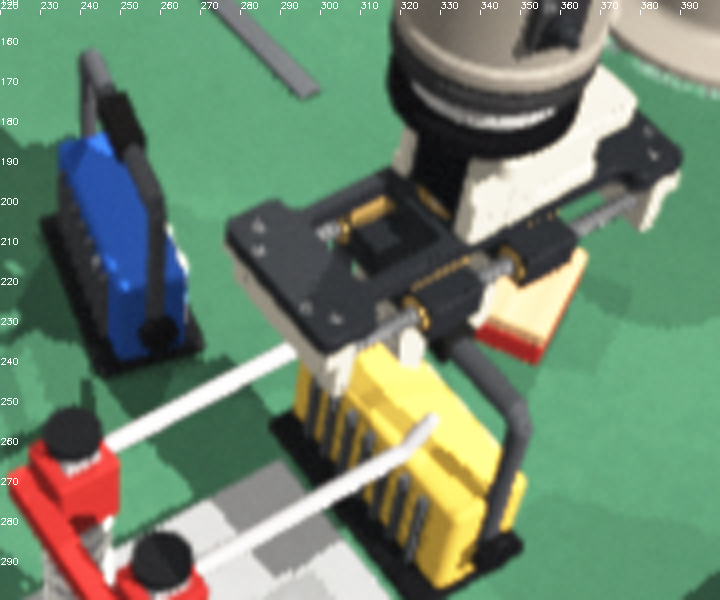

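Projected tips and bar corners match the pictures to within 1–2 px, and the prongs point into the window. I'll carry on to above the seat.

{"fn": "move_arm", "kwargs": {
  "deltas": [
    [4, -0.5, 0, 0, 0, 0, 0],
    [8, 0, 0, 0, 0, 0, 0],
    [8, 0, 0, 0, 0, 0, 0],
    [8, 0, 0, 0, 0, 0, 0],
    [8, 0, 0, 0, 0, 0, 0],
    [8, 0, 0, 0, 0, 0, 0],
    [8, 0, 0, 0, 0, 0, 0],
    [8, 0, 0, 0, 0, 0, 0],
    [8, 0, 0, 0, 0, 0, 0],
    [7, 0, 0, 0, 0, 0, 0],
    [4, 0, 0, 0, 0, 0, 0],
    [2, 0, 0, 0, 0, 0, 0],
    [0, 0, 0, 0, 0, 0, 0],
    [0, 0, 0, 0, 0, 0, 0]
  ]
}}

```text
clock: 14.65
ee_pos: [0.6158, 0.2001, 0.2268]
ee_rot: [-180.0, 0.0, -4.8]
ft_force: [0.2, 0.6, -3.9]
grip_width: 0.198
```

```bash
python3 seat.py
python3 - <<'E'
from h import *
c=imaging.read_camera("side");crop(c,160,40,150,140,4,"d7.png")
c=imaging.read_camera("scene");crop(c,200,150,160,150,4,"s7.png")
E
```

```text
14.65 [0.61577857 0.20012791 0.22675453] [-1.79995039e+02  1.37785712e-02 -4.80658494e+00] [ 0.24754377  0.58564075 -3.88026308]
rel seat mm x,y,axis z: -1.2278502036437904 0.025254736437530567 30.75452647968724
```

View pics/d7.png

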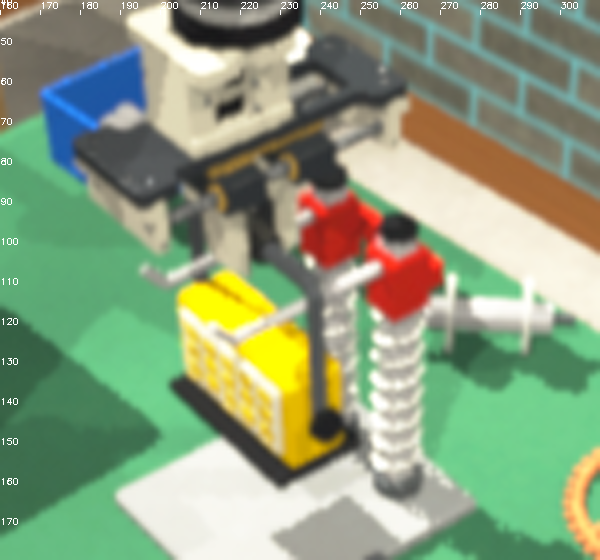

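View pics/s7.png

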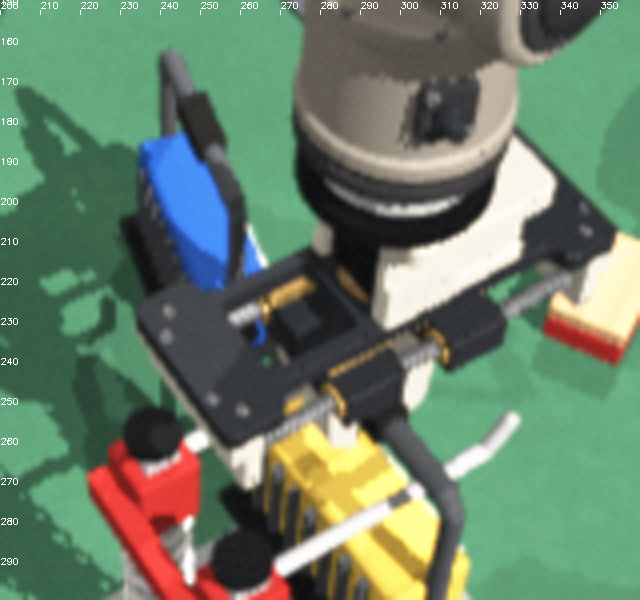

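Both prongs pass through the window: the near prong crosses under the bar at side (237,112) and scene (300,275). Next I lower, watching the force.

{"fn": "move_arm", "kwargs": {
  "deltas": [
    [1, 0, 3, 0, 0, 0, 0],
    [0, 0, 4, 0, 0, 0, 0],
    [0, 0, 4, 0, 0, 0, 0],
    [0, 0, 4, 0, 0, 0, 0],
    [0, 0, 4, 0, 0, 0, 0],
    [0, 0, 2, 0, 0, 0, 0],
    [0, 0, 0, 0, 0, 0, 0],
    [0, 0, 0, 0, 0, 0, 0]
  ]
}}

```text
clock: 15.55
ee_pos: [0.6171, 0.2, 0.2058]
ee_rot: [-180.0, -0.0, -4.8]
ft_force: [0.0, -0.9, -3.6]
grip_width: 0.196
```

```bash
python3 seat.py
```

```text
15.55 [0.61706413 0.20001015 0.20581241] [-1.79992235e+02 -1.04630355e-02 -4.81017116e+00] [ 3.00256997e-03 -8.75623026e-01 -3.60331383e+00]
rel seat mm x,y,axis z: 0.0630555075161092 0.015481079956727874 9.812406515316784
```

{"fn": "move_arm", "kwargs": {
  "deltas": [
    [0, 0, 1, 0, 0, 0, 0],
    [0, 0, 1, 0, 0, 0, 0],
    [0, 0, 1, 0, 0, 0, 0],
    [0, 0, 1, 0, 0, 0, 0],
    [0, 0, 1, 0, 0, 0, 0],
    [0, 0, 1, 0, 0, 0, 0],
    [0, 0, 0, 0, 0, 0, 0],
    [0, 0, 0, 0, 0, 0, 0],
    [0, 0, 0, 0, 0, 0, 0]
  ]
}}

```text
clock: 16.45
ee_pos: [0.617, 0.2, 0.1999]
ee_rot: [-180.0, -0.0, -4.8]
ft_force: [0.0, 0.4, -1.5]
grip_width: 0.197
```

```bash
python3 seat.py
python3 - <<'E'
from h import *
c=imaging.read_camera("side");crop(c,160,40,150,140,4,"d8.png")
E
```

```text
16.45 [0.61704051 0.19999095 0.19990063] [-1.79990959e+02 -1.44325113e-02 -4.81333839e+00] [ 0.02222978  0.35658551 -1.47738677]
rel seat mm x,y,axis z: 0.04112598042095273 -0.005632893791424876 3.9006328685618765
```

View pics/d8.png

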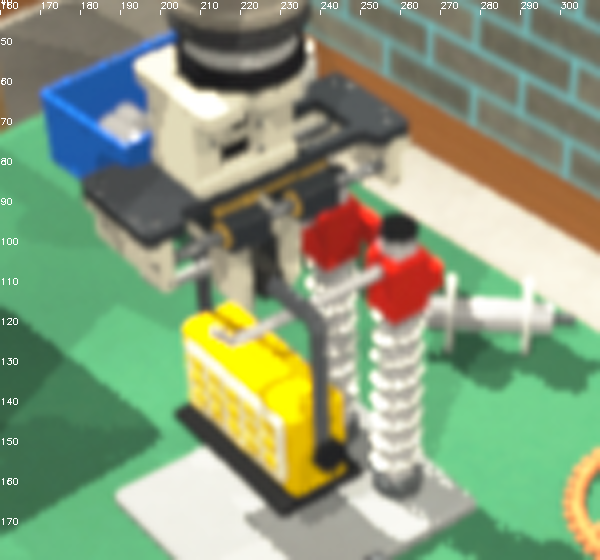

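Contact is soft: the reading rose about 2 N for 2.6 mm of give, which fits 0.7 N/mm. Next I pull to about 15 mm, gently.

{"fn": "move_arm", "kwargs": {
  "deltas": [
    [0, 0, 1, 0, 0, 0, 0],
    [0, 0, 1, 0, 0, 0, 0],
    [0, 0, 1, 0, 0, 0, 0],
    [0, 0, 1, 0, 0, 0, 0],
    [0, 0, 1, 0, 0, 0, 0],
    [0, 0, 1, 0, 0, 0, 0],
    [0, 0, 1, 0, 0, 0, 0],
    [0, 0, 1, 0, 0, 0, 0],
    [0, 0, 0, 0, 0, 0, 0],
    [0, 0, 0, 0, 0, 0, 0],
    [0, 0, 0, 0, 0, 0, 0]
  ]
}}

```text
clock: 17.6
ee_pos: [0.6171, 0.2, 0.192]
ee_rot: [-180.0, -0.0, -4.8]
ft_force: [-1.3, -0.9, 3.6]
grip_width: 0.195
```

```bash
python3 seat.py
```

```text
17.6 [0.61708848 0.20001018 0.1919567 ] [-1.79988041e+02 -2.43584755e-02 -4.81323798e+00] [-1.30500396 -0.88286621  3.56265304]
rel seat mm x,y,axis z: 0.08732102861238429 0.017552418672440482 -4.043303710912605
```

{"fn": "move_arm", "kwargs": {
  "deltas": [
    [0, 0, 1, 0, 0, 0, 0],
    [0, 0, 1, 0, 0, 0, 0],
    [0, 0, 1, 0, 0, 0, 0],
    [0, 0, 1, 0, 0, 0, 0],
    [0, 0, 0.5, 0, 0, 0, 0],
    [0, 0, 0, 0, 0, 0, 0],
    [0, 0, 0, 0, 0, 0, 0],
    [0, 0, 0, 0, 0, 0, 0],
    [0, 0, 0, 0, 0, 0, 0],
    [0, 0, 0, 0, 0, 0, 0]
  ]
}}

```text
clock: 18.6
ee_pos: [0.6171, 0.2, 0.1877]
ee_rot: [-180.0, -0.0, -4.8]
ft_force: [-3.9, -0.1, 6.4]
grip_width: 0.195
```

```bash
python3 seat.py
python3 - <<'E'
from h import *
c=imaging.read_camera("side");crop(c,160,40,150,140,4,"d9.png");np.savez("d9.npz",**c)
c=imaging.read_camera("scene");crop(c,200,150,160,150,4,"s9.png")
print(readout.read_state()["ft_force"])
E
```

```text
18.6 [0.61708929 0.20002126 0.1877208 ] [-1.79984939e+02 -3.82923502e-02 -4.81305941e+00] [-3.88041745 -0.09680509  6.40013983]
rel seat mm x,y,axis z: 0.08719970630189898 0.02865760804890256 -8.279197320755577
[-3.05285166 -1.22412072  6.10624929]
```

View pics/d9.png

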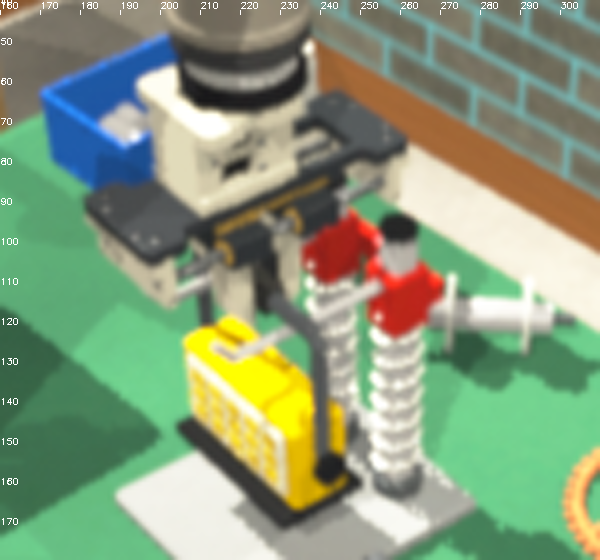

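View pics/s9.png

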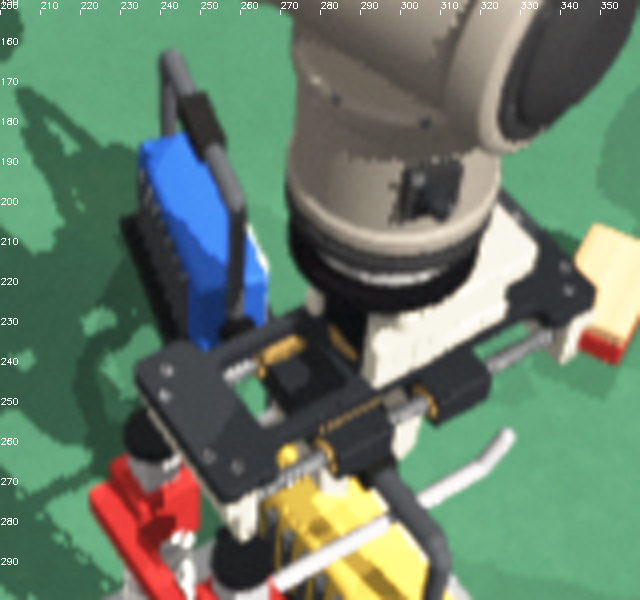

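The hanger has dropped: its near-prong elbow moved from side (217.5,125) to (217.5,129), and the post shafts now show above the sleeves. There's a growing x force of -3 to -4 N, so I'll check the clearance between gripper and posts.

Run:
```python
from h import *
np.set_printoptions(precision=4,suppress=True)
s=imaging.read_camera("scene");d=imaging.read_camera("side")
print("caps near/far scene@.238",plane(s,260.7,288,.238),plane(s,238.5,256.5,.238))
st=readout.read_state();print(st["ft_force"],st["ft_torque"],st["tau"])
```

```text
caps near/far scene@.238 [0.7035 0.2272 0.238 ] [0.6975 0.1556 0.238 ]
[-3.1992 -0.4853  6.7351] [-0.1365  0.4847  0.0043] [ -0.135  -52.3164 -23.8481   0.1156  -0.7857  -0.0007]
```

{"fn": "move_arm", "kwargs": {
  "deltas": [
    [0, 0, 0, 0, 0, 0, 0],
    [0, 0, 0, 0, 0, 0, 0]
  ]
}}

```text
clock: 19.0
ee_pos: [0.6171, 0.2, 0.1877]
ee_rot: [-180.0, -0.0, -4.8]
ft_force: [-3.4, -0.0, 7.6]
grip_width: 0.192
```

```bash
python3 seat.py
python3 - <<'E'
from h import *
c=imaging.read_camera("wrist");cv2.imwrite("pics/w9.png",c["frame"]); print(readout.read_state()["ft_force"])
E
```

```text
19.0 [0.61709974 0.2000122  0.18770688] [-1.79986289e+02 -3.81108895e-02 -4.81165810e+00] [-3.39361403 -0.02578418  7.60065606]
rel seat mm x,y,axis z: 0.09836914992973386 0.020500067493527684 -8.293120533575172
[-1.99136268 -0.46043363  6.17524529]
```

View pics/w9.png

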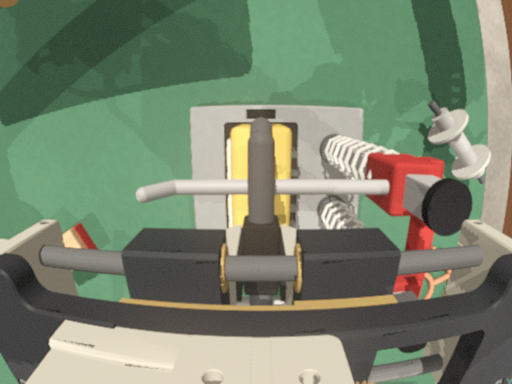

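The wrist view shows the bar lying across the prong with the grip centred, and the post cap at (445,205) clear of the gripper. Wrist force plus lamp weight is about 10.4 N, so roughly 15 mm of give. Next I ease up to where the lamp's own weight balances.

{"fn": "move_arm", "kwargs": {
  "deltas": [
    [0, 0, -1, 0, 0, 0, 0],
    [0, 0, -1, 0, 0, 0, 0],
    [0, 0, -1, 0, 0, 0, 0],
    [0, 0, -1, 0, 0, 0, 0],
    [0, 0, -1, 0, 0, 0, 0],
    [0, 0, -1, 0, 0, 0, 0],
    [0, 0, -1, 0, 0, 0, 0],
    [0, 0, -1, 0, 0, 0, 0],
    [0, 0, -1, 0, 0, 0, 0],
    [0, 0, -0.5, 0, 0, 0, 0],
    [0, 0, 0, 0, 0, 0, 0],
    [0, 0, 0, 0, 0, 0, 0],
    [0, 0, 0, 0, 0, 0, 0]
  ]
}}

```text
clock: 20.35
ee_pos: [0.617, 0.2, 0.1966]
ee_rot: [-180.0, 0.0, -4.8]
ft_force: [-0.1, -0.2, 1.1]
grip_width: 0.194
```

```bash
python3 seat.py
```

```text
20.35 [0.61700581 0.19998163 0.19660949] [-1.79996779e+02  3.09770709e-03 -4.81439409e+00] [-0.06573019 -0.18085533  1.12602468]
rel seat mm x,y,axis z: 0.007324956551473146 -0.017819670203200515 0.6094859992107071
```

Residual is about +1 N, so 1 mm more up. Then I open part way (to about 46 mm), keeping the fingers inside the sleeves.

{"fn": "move_arm", "kwargs": {
  "deltas": [
    [0, 0, -0.6, 0, 0, 0, 0],
    [0, 0, -0.6, 0, 0, 0, 0],
    [0, 0, 0, 0, 0, 0, 0],
    [0, 0, 0, 0, 0, 0, 0.25],
    [0, 0, 0, 0, 0, 0, 0.3],
    [0, 0, 0, 0, 0, 0, 0.35],
    [0, 0, 0, 0, 0, 0, 0.4],
    [0, 0, 0, 0, 0, 0, 0.5],
    [0, 0, 0, 0, 0, 0, 0.5],
    [0, 0, 0, 0, 0, 0, 0.5],
    [0, 0, 0, 0, 0, 0, 0.5],
    [0, 0, 0, 0, 0, 0, 0.5],
    [0, 0, 0, 0, 0, 0, 0.5]
  ]
}}

```text
clock: 21.65
ee_pos: [0.617, 0.2, 0.1979]
ee_rot: [-180.0, -0.0, -4.8]
ft_force: [-0.4, -0.2, -0.2]
grip_width: 0.502
```

```bash
python3 seat.py
python3 - <<'E'
from h import *
c=imaging.read_camera("wrist");cv2.imwrite("pics/w10.png",c["frame"])
c=imaging.read_camera("side");crop(c,160,40,150,140,4,"d10.png")
E
```

```text
21.65 [0.61700646 0.19996914 0.19794423] [-1.79993772e+02 -3.55901826e-03 -4.81783706e+00] [-0.4146235  -0.15765665 -0.21464188]
rel seat mm x,y,axis z: 0.00902157514828336 -0.03020632742344368 1.944230885553011
```

View pics/w10.png

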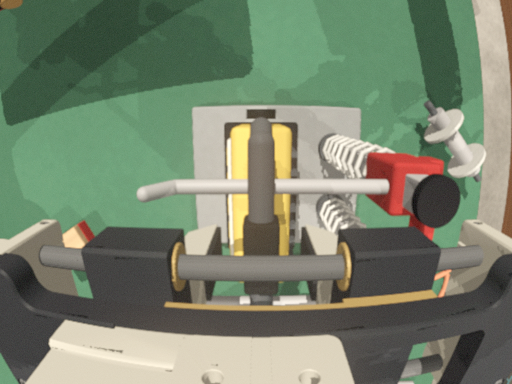

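View pics/d10.png

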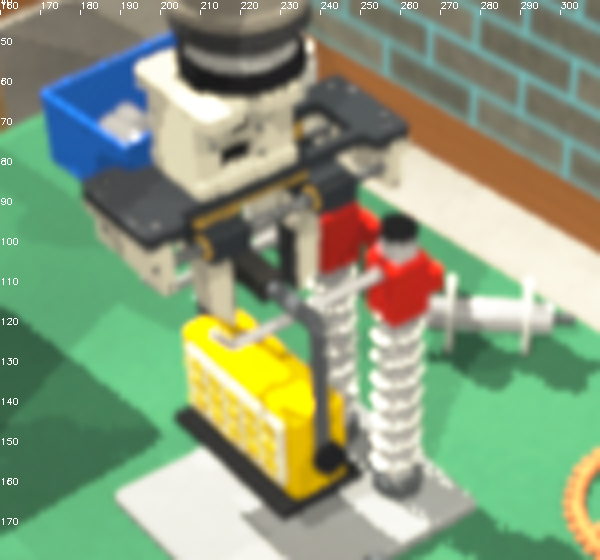

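The fingers are clear on both sides of the grip (wrist view pads at x≈205 and 318, grip at 260). The lamp hangs upright on both prongs, and the wrist force is about 0. I'll retract straight up.

{"fn": "move_arm", "kwargs": {
  "deltas": [
    [0, 0, -3, 0, 0, 0, 0.5],
    [0, 0, -6, 0, 0, 0, 0.5],
    [0, 0, -10, 0, 0, 0, 0.5],
    [0, 0, -15, 0, 0, 0, 0.5],
    [0, 0, -20, 0, 0, 0, 0.5],
    [0, 0, -20, 0, 0, 0, 0.5],
    [0, 0, -20, 0, 0, 0, 0.5],
    [0, 0, -15, 0, 0, 0, 0.5],
    [0, 0, -8, 0, 0, 0, 0.5],
    [0, 0, 0, 0, 0, 0, 0.5],
    [0, 0, 0, 0, 0, 0, 0.5],
    [0, 0, 0, 0, 0, 0, 0.5],
    [0, 0, 0, 0, 0, 0, 0.5],
    [0, 0, 0, 0, 0, 0, 0.5],
    [0, 0, 0, 0, 0, 0, 0.5],
    [0, 0, 0, 0, 0, 0, 0.5],
    [0, 0, 0, 0, 0, 0, 0.5],
    [0, 0, 0, 0, 0, 0, 0.5]
  ]
}}

```text
clock: 23.55
ee_pos: [0.617, 0.2, 0.315]
ee_rot: [-180.0, -0.0, -4.8]
ft_force: [-0.2, -0.2, -0.2]
grip_width: 0.505
```

```bash
python3 seat.py
python3 - <<'E'
from h import *
c=imaging.read_camera("side");crop(c,160,40,150,140,4,"d11.png")
w=imaging.read_camera("wrist");cv2.imwrite("pics/w11.png",w["frame"])
c2=imaging.read_camera("side");print("motion",np.abs(c2["frame"].astype(int)-c["frame"]).mean())
c=imaging.read_camera("scene");cv2.imwrite("pics/s11.png",c["frame"])
E
```

```text
23.55 [0.61700851 0.20000095 0.31495909] [-1.79993916e+02 -7.18187741e-03 -4.81145538e+00] [-0.24672562 -0.22157846 -0.22382298]
rel seat mm x,y,axis z: 0.00840520193609049 0.001662027637052835 118.95909086098807
motion 0.3387603759765625
```

View pics/d11.png

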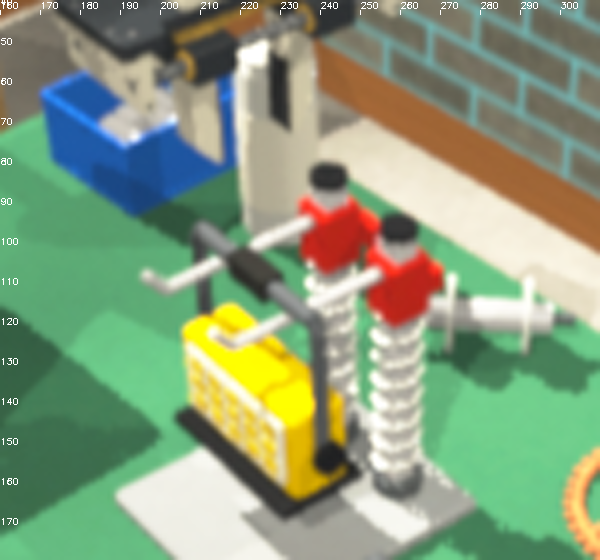

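View pics/s11.png

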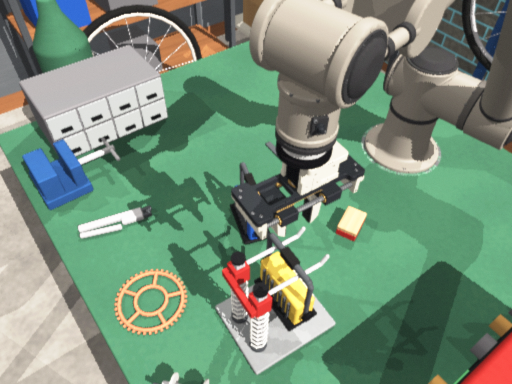

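View pics/w11.png

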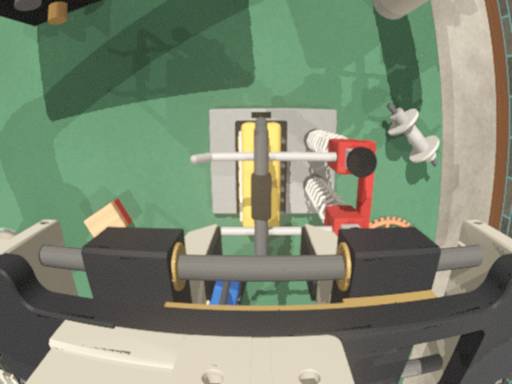

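The lamp hangs across both prongs: in the wrist view its bar at x≈261 crosses the prongs at rows 157 and 231. The gripper is well above it, and the side crops before and after show the lamp in the same place. I'll hand in.

```bash
python3 -c "
from bench import ticket,readout
print(abs(readout.read_state()['qvel']).max());print(ticket.job_done())"
```

```text
0.07747132555200904
the job is handed in; nothing more can be done
None
```

The yellow lamp is hanging by its handle bar across both prongs of the red hanger, and the job is handed in at about 24 s on the clock.

- **Pull test:** I drew the hanger down about 15 mm before letting go. The tool height gave 14.8 mm, and about 10.4 N including the lamp's weight agrees with that. It was never near 30 mm.
- **Release:** I eased back up until the wrist force was near zero, opened the gripper to about 46 mm, and lifted it 117 mm clear.
- **Last checks:** The pictures show the lamp upright on both prongs, in the same place as before the lift, and nothing touching it. The wrist force is about 0.
- **Blue lamp:** I never touched it. In the last scene picture the gripper partly hides it; in the last clear views, during the hanging, it stood where it began.
- **Odd reading:** During the pull the wrist showed a sideways force of 2–4 N along x. It vanished when I eased up; the wrist picture showed no contact with the posts, and I did not find its cause.

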